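# Press a price-label holder home behind the glass display's lip

### The arm

A 6-joint arm with a two-finger parallel gripper is mounted at the origin on the work surface. World frame = base frame: x ahead of the robot, y to its left, z up, the work surface at z = 0. Lengths are in m, angles in degrees, forces in N, time in s.
With the tool pointing down it reaches from about 0.4 to 0.825 m from the base axis. Payload 7 kg.
Tool frame: the origin (TCP) lies at the very end of the fingers, on their centre line; the grasp point (between the pads) lies 19 mm behind it; z points along the fingers, y is the line along which they close (so a half turn about z gives the same grasp; the last joint's range is limited). The gripper opens to 88 mm and grips with 3 to 60 N. Pads are 19 mm wide; open, the fingers measure 130 mm over their backs; the gripper's body (78 mm by 193 mm) begins 47 mm behind the grasp point.
Start: joints at [-58.837, 20.546, 0.682, 0, -70.136, -16.507], TCP at [0.171, -0.653, 0.227] pointing down, gripper open.
Joint ranges: [-176.03, 176.03], [-82.01, 121.73], [-58.28, 71.71], [-173.87, 95.51], [-174.79, -0.11], [-173.66, 173.66]. Speed limits (degrees/s): [136.94, 136.94, 172.46, 180, 180, 180].

### API

Orientations are given as [roll, pitch, yaw] about the fixed x, y, z axes, in that order (R = Rz(yaw) Ry(pitch) Rx(roll)).
In Python, from plant import get_state, capture, close_job, regions_of gives the robot as it stands.
- The arm moves only by the tool jog_arm, never from a script. Its argument "moves" is a list of rows, each a list of 3 entries, a list of its own where there are three numbers: the shift along the tool's x, y, z in cm, then the turn about the tool's z in degrees, then the finger opening in cm, from 0 to 8.76. A call has 1 to 12 rows; each row shifts and turns the commanded pose from where the row before left it, along the tool's axes as they then stand; what a row does not reach is not made up. A row lasts 1/8 s, in which the tool goes at most 62.5 mm and 10.7 degrees, less where a joint would pass 70% of its speed; a pose out of reach is approached as far as the arm can. A call is refused whole if a number of a shift passes 6.25 or a number of a turn 10.7, either way. A call with a gripper value outside its range is refused whole. The fingers move at their own pace and stop on an object; "newtons" is the grip in N (left out, the last holds). Time passes only in rows, so rows that do not move let the fingers close. It gives the time, the measured TCP pose, the force, the opening and the grip force at its end, in the units of the state.
- get_state(): the state, without advancing time (a new reading comes with each control period).
- capture(name): name is "scene" or "top"; returns a dict with "pixels" (384x512x3 uint8, blue, green, red), "mtx" (3x3 intrinsics, pixels), "k1" (the pictures are not rectified: a ray, as slopes to the right and down, at radius r is drawn at 1 + k1 r^2 times it, then the intrinsics apply), "world_from_camera" (4x4, takes a point from camera to world coordinates). Camera axes: x right, y down, z forward; pixel columns grow to the right and rows downward; lengths in m; the calibration is good to about 2 mm. A picture is of the moment at which its call begins. There is no depth.
- close_job(): hands the job in; it is judged then, once.
Trained networks look in a picture, given as the dict that the camera call returned (one of the last four; its "shot" number tells which), for a name from the list of things; names that differ only in an ending like _2 or _b are one class to them, and where a whole thing is asked for, a point or a joint stands for the part that bears it (a point fixed in the world has none). Each returns a list of dicts, best first, with "confidence" (0 to 1); they miss things now and then, are a little off and sometimes report something else, mostly with a low value. They report only what shows in the picture. A call takes as long as a camera call. They do not tell look-alikes from the thing itself.
- regions_of(picture, thing): "pixels" (384x512 bool, what is visible of it) and "pixel" ([column, row] in pixels, amid what is visible of it).
The state is a dict: "time_s": time; "joints": joint angles; "qd": joint speeds; "joint_torque": joint torques, N m; "tcp_pos": TCP position; "eef_rot": TCP orientation; "contact_force": force on the tool from outside, world axes, zero at the start; "moment": the same for the moment, N m; "gripper_width": finger opening in m; "gripper_force": force on a finger pad.
Only numpy, scipy, OpenCV 4.12 (cv2) and the standard library are available. Lean on these libraries where they do the work, as an engineer would, in place of code of your own. Each camera call takes 0.05 s, during which the arm holds its last target. There are 200 camera calls.

### The job

Turn the knob at the end of the label slot clockwise until it clicks over and its tongue swings clear of the slot. Then take the wide label holder from the wooden stand, push it down behind the shelf's metal lip, against the spring inside, until its frame sits flush on the shelf edge, and finish while holding it pressed home there: do not let go. Leave the two glass figures on the shelf and the small label holder undisturbed.

Things in the scene. Friction and masses are not known exactly. Their poses are not given: they have to be found in the camera images.
- shelf: Fixed display shelf: a wooden beam, with a bare metal lip 6 mm thick along its far (+x) side, level with the beam's top. 140 mm deep (x), 320 mm long (y), 60 mm high; origin at the centre of its underside. The label slot lies between beam and lip, 60 mm from the origin along x.
- slot_mouth (a point): Centre of the mouth of the label slot, level with the shelf top (60 mm above the table). The slot is 7 mm wide along this point's x and 84 mm long along its y, closed at the ends, 38 mm deep; z is up. Inside lies the sprung seat.
- seat (a joint): How far the sprung black seat inside the slot is pressed down, m. At 0 it lies 14 mm below the mouth. The wide holder's blade lands on it and must press it 8 mm (0.008) for the frame to sit flush on the slot's edges: 4 N at first touch, about 7 N when home. Let go, the holder springs up 8 mm.
- latch_grip (a point): On the vertical axis of the dark steel latch knob, 26 mm above the shelf top, the height to grip; at (0, +85) mm in slot_mouth's x, y. The grip is an upright bar 12 mm thick (this point's x), 42 mm long (y), from 10 to 40 mm above the shelf top, on a disc of 32 mm diameter. The point turns with the knob.
- tongue_tip (a point): Tip of the knob's flat steel tongue, which is 13 mm wide, tops out 6.5 mm above the shelf, and reaches along latch_grip's -y to this point, 75 mm from the knob's axis. With the knob at 0 it lies along the slot and blocks the half nearest the knob.
- latch (a joint): Angle of the latch knob, rad: 0 with the tongue over the slot, growing clockwise seen from above, to its stop at 1.2 with the tongue swung clear to the robot's side of the slot. An over-centre catch: about 0.14 N m starts it from 0, falling to nothing at 0.6; past that it snaps by itself to 1.2 and stays.
- wide_holder_mid (a point): Centre of the frame of the loose wide label holder (bare metal, blank paper card on both faces, either way round will do, 50 to 100 g). Frame 12 mm thick (point's x), 70 wide (y), 45 high (z up); below it a blade 4 mm thick, 70 wide, round-footed, reaches 22 mm further down. Starts upright in either groove of the stand. Home, this point is 22.5 mm above slot_mouth.
- small_holder_mid (a point): Centre of the frame of the small label holder: the same make, but only 40 mm wide (y). It stands in the other groove, 90 mm away, and stays there.
- stand: Fixed wooden stand 160 mm (x) by 100 mm (y), 30 mm high, origin at the centre of its underside, with two grooves 5.5 mm wide and 24 mm deep along its y at x = -45 and +45 mm. The holders' frames rest on its top, blades in the grooves.
- glass_snowman: Loose clear glass snowman figure, 42 mm wide, 64 mm high, standing on the shelf at its -y end; origin at the centre of its foot. A bystander.
- glass_tree: Loose amber glass tree figure, 40 mm wide, 62 mm high, standing on the shelf near the snowman; origin at the centre of its foot. A bystander.
There are look-alikes about, which are no part of the job. What is shaped like the part that bears wide_holder_mid but orange, red or yellow is not meant.

How it is judged:
By the outcome, as a careful person would: the job done as asked, in the order asked, and still so for the second after the job is handed in, while the arm keeps its last pose, push and grip.
It also fails if it takes over 51 s, if anything falls off the work surface, if the arm or the gripper's body presses on something with over 40 N, if the wrist force passes 120 N, or if a joint passes its speed limit or range.

## Working session

There is one attempt and no reset: what is moved stays moved. The work goes in short steps, Python scripts to look and compute and a tool call to move; the robot and the scene stay as the last step left them, time stands still between calls to the robot, and variables do not carry over. Pictures are saved under pics/ and viewed, at most 10 in all, crops included, and the job is handed in when it is done.

Besides the shell and the picture viewer there is one more tool, called after "Request:" as a command line: name --argument value ..., lists and objects as JSON in quotes. jog_arm: Moves the arm, as the interface text tells. Its arguments: {"type":"object","properties":{"moves":{"type":"array"},"newtons":{"type":"number"}},"required":["moves"]}

```bash
ls; mkdir -p pics; cat > h.py <<'E'
import numpy as np, cv2
from plant import get_state, capture, close_job, regions_of
def ray(c,uv):
    p=(np.array(uv,float)-[c['mtx'][0][2],c['mtx'][1][2]])/[c['mtx'][0][0],c['mtx'][1][1]]
    s=p.copy()
    for _ in range(30): s=p/(1+c['k1']*(s@s))
    T=np.array(c['world_from_camera']); return T[:3,3],T[:3,:3]@np.r_[s,1]
def at_z(c,uv,z):
    o,d=ray(c,uv); return o+d*(z-o[2])/d[2]
def proj(c,P):
    T=np.linalg.inv(np.array(c['world_from_camera'])); q=T[:3,:3]@np.array(P)+T[:3,3]
    s=q[:2]/q[2]; s=s*(1+c['k1']*(s@s)); M=np.array(c['mtx']); return s*[M[0][0],M[1][1]]+[M[0][2],M[1][2]]
E
python3 - <<'E'
from h import *
a=capture('scene');b=capture('top')
cv2.imwrite('pics/s0.png',a['pixels']);cv2.imwrite('pics/t0.png',b['pixels'])
for n,c in (('s',a),('t',b)):
    print(n,np.array(c['world_from_camera']).round(3).tolist(),c['k1'],np.array(c['mtx']).round(1).tolist())
    for t in ['shelf','latch_grip','wide_holder_mid','small_holder_mid','stand','glass_snowman','glass_tree','tongue_tip']:
        for r in regions_of(c,t)[:3]:
            m=r['pixels'];ys,xs=np.nonzero(m)
            print(n,t,round(r['confidence'],2),np.round(r['pixel']),xs.min(),xs.max(),ys.min(),ys.max(),at_z(c,r['pixel'],.06).round(3))
print(get_state())
E
```

```text
pics
s [[0.581, 0.52, -0.627, 1.151], [0.814, -0.379, 0.441, -0.447], [-0.008, -0.766, -0.643, 0.793], [0.0, 0.0, 0.0, 1.0]] -0.15786806830669317 [[427.2, 0.0, 253.1], [0.0, 427.2, 187.4], [0.0, 0.0, 1.0]]
s shelf 0.69 [159. 247.] 91 230 191 305 [ 0.484 -0.245  0.06 ]
s shelf 0.66 [320. 189.] 288 352 169 211 [0.549 0.196 0.06 ]
s shelf 0.4 [332. 187.] 326 338 175 193 [0.561 0.228 0.06 ]
s latch_grip 0.71 [199. 227.] 180 212 213 245 [ 0.483 -0.137  0.06 ]
s latch_grip 0.34 [135. 236.] 126 141 222 247 [ 0.418 -0.278  0.06 ]
s wide_holder_mid 0.91 [284. 154.] 272 291 141 166 [0.366 0.216 0.06 ]
s wide_holder_mid 0.85 [310. 166.] 299 319 157 179 [0.454 0.24  0.06 ]
s small_holder_mid 0.49 [333. 186.] 326 339 173 193 [0.558 0.231 0.06 ]
s stand 0.96 [322. 191.] 288 352 170 211 [0.557 0.192 0.06 ]
s stand 0.68 [202. 227.] 180 212 212 244 [ 0.485 -0.13   0.06 ]
s stand 0.46 [162. 249.] 90 229 191 304 [ 0.492 -0.243  0.06 ]
s glass_snowman 0.81 [110. 247.] 102 118 236 260 [ 0.417 -0.343  0.06 ]
s glass_tree 0.62 [133. 235.] 126 141 222 246 [ 0.412 -0.28   0.06 ]
s tongue_tip 0.55 [202. 225.]
[... 1060 characters left out ...]

{'time_s': 0.9, 'joints': array([-5.88383566e+01,  2.05445312e+01,  6.80079889e-01, -1.30297164e-04,
       -7.01352324e+01, -1.65080066e+01]), 'qd': array([ 0.10178181, -0.05352572,  0.02726854,  0.05035109,  0.0804377 ,
       -0.06955117]), 'joint_torque': array([ 5.97407870e-04, -5.82349098e+01,  2.93294585e+01,  7.00214669e+00,
        1.25462902e-02,  1.94584044e-05]), 'tcp_pos': array([ 0.1707407 , -0.65301203,  0.22656719]), 'eef_rot': array([-1.79999732e+02,  2.07378390e-04, -1.65346407e+02]), 'contact_force': array([0.18712808, 0.68307482, 0.02293469]), 'moment': array([-2.17124645e-03, -5.56610907e-03,  8.65919666e-05]), 'gripper_force': 0.0, 'gripper_width': 0.08735438927679019}
```

```bash
python3 - <<'E'
import cv2
a=cv2.imread('pics/t0.png');cv2.imwrite('pics/t0c.png',cv2.resize(a[130:260,80:460],(798,273),interpolation=cv2.INTER_CUBIC))
b=cv2.imread('pics/s0.png');cv2.imwrite('pics/s0c.png',cv2.resize(b[120:320,80:365],(798,560),interpolation=cv2.INTER_CUBIC))
E
```

```text
(no output)
```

View pics/t0c.png

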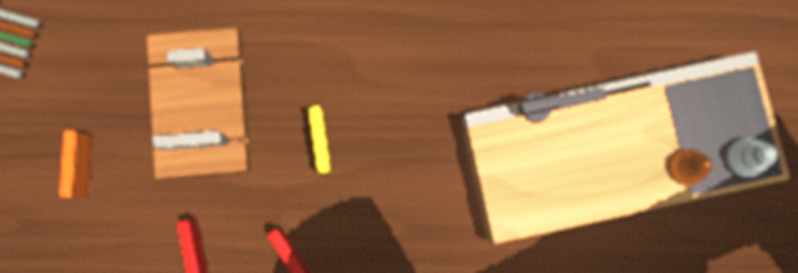

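View pics/s0c.png

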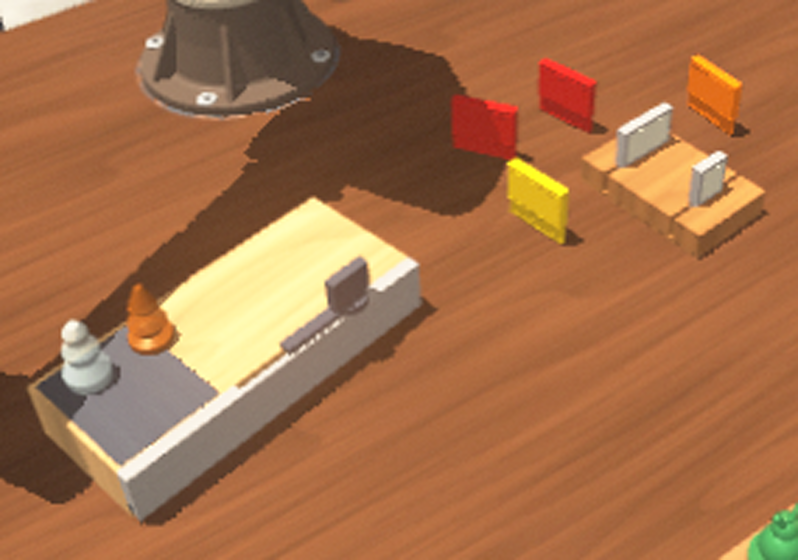

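Candidates (top image): white wide holder at (169,198) in the stand's near groove. It could be confused with the small holder (172,156), yellow (232,198), orange (116,210), and the two reds near (170,240) and (215,245). I choose the white one at (169,198): bare metal with a paper card, and 70 mm wide. The crops show the knob at the top (335,180) with its tongue over the slot, pointing -y, and the figures at the shelf's -y end. Next I fit the poses.

```bash
cat > fit.py <<'E'
from h import *
from scipy.optimize import minimize
def box(x0,x1,y0,y1,z0,z1):
    c=[(x,y,z) for x in(x0,x1) for y in(y0,y1) for z in(z0,z1)]
    return c
def segs_of(l): return [(np.array(a,float),np.array(b,float)) for a,b in l]
def top(x0,x1,y0,y1,z):
    p=[(x0,y0,z),(x1,y0,z),(x1,y1,z),(x0,y1,z)]
    return [(p[i],p[(i+1)%4]) for i in range(4)]
def place(pose,P):
    x,y,t=pose; c,s=np.cos(t),np.sin(t)
    return np.array([x+c*P[0]-s*P[1],y+s*P[0]+c*P[1],P[2]])
def grad(c,sig):
    g=cv2.GaussianBlur(c['pixels'].astype(np.float32),(0,0),sig)
    return cv2.Sobel(g,cv2.CV_32F,1,0),cv2.Sobel(g,cv2.CV_32F,0,1)
def cost(pose,segs,views):
    tot=0
    for c,(gx,gy),idx in views:
        for i in idx:
            a,b=segs[i]; pts=np.array([proj(c,place(pose,a+(b-a)*f)) for f in np.linspace(.04,.96,25)],np.float32)
            d=pts[-1]-pts[0]; n=np.array([-d[1],d[0]])/np.linalg.norm(d)
            u,v=pts[:,0].reshape(1,-1),pts[:,1].reshape(1,-1)
            X=np.stack([cv2.remap(gx[:,:,k],u,v,1)*n[0]+cv2.remap(gy[:,:,k],u,v,1)*n[1] for k in range(3)])
            e=np.linalg.norm(X,axis=0).ravel()
            tot-=np.minimum(e,150).sum()*np.linalg.norm(d)/25
    return tot
def fit(pose,segs,cams,free=3):
    pose=np.array(pose,float)
    for sig in (3,1.5,0.8):
        V=[(c,grad(c,sig),idx) for c,idx in cams]
        S=np.array([.008,.008,.05])*(sig/3)
        r=minimize(lambda q:cost(q*S,segs,V),pose/S,method='Nelder-Mead',options=dict(initial_simplex=np.vstack([pose/S]+[pose/S+e for e in np.eye(3)])))
        pose=r.x*S
    return pose
E
cat > m.py <<'E'
from fit import *
a={n:None for n in 'st'}; a['s']=capture('scene');a['t']=capture('top')
s,t=a['s'],a['t']
sh=segs_of(top(-.07,.07,-.16,.16,.06)+[((.07,-.16,0),(.07,.16,0)),((-.07,-.16,0),(.07,-.16,0))])
st=segs_of(top(-.08,.08,-.05,.05,.03)+[((.08,-.05,0),(.08,.05,0)),((-.08,-.05,0),(.08,-.05,0))])
ho=segs_of(top(-.006,.006,-.035,.035,.075)+[((.006,-.035,.03),(.006,.035,.03)),((.006,-.035,.03),(.006,-.035,.075)),((.006,.035,.03),(.006,.035,.075))])
for name,sg,p0 in (('shelf',sh,[.435,-.2,.2]),('stand',st,[.50,.232,.05]),('holder',ho,[.453,.243,.05])):
    full=range(len(sg))
    for nm,cams in (('both',[(s,full),(t,range(4))]),('s',[(s,full)]),('t',[(t,range(4))])):
        p=fit(p0,sg,cams); print(name,nm,p[:2].round(4),np.degrees(p[2]).round(2))
        if nm=='both':
            b=p
            for c,k in((s,'s'),(t,'t')):
                im=c.setdefault('draw',cv2.resize(c['pixels'],None,fx=3,fy=3,interpolation=cv2.INTER_CUBIC))
                for A,B in sg:
                    q=[tuple(int(round((v+.5)*3-.5)) for v in proj(c,place(p,P))) for P in (A,B)]
                    cv2.line(im,*q,(0,255,0),1)
            if name=='shelf':
                m=place(p,[.06,0,.06]);k=place(p,[.06,.085,.086]);print('mouth',m.round(4),'latch',k.round(4))
            if name=='stand': print('groove -45',place(p,[-.045,0,.03]).round(4))
cv2.imwrite('pics/s1.png',s['draw'][380:930,270:1060]);cv2.imwrite('pics/t1.png',t['draw'][420:750,440:1380][:, ::1][:, :800] )
cv2.imwrite('pics/t1.png',cv2.resize(t['draw'][420:760,430:1390],(800,283)))
E
python3 m.py
```

```text
shelf both [ 0.4496 -0.2231] 13.13
mouth [ 0.5081 -0.2094  0.06  ] latch [ 0.4888 -0.1267  0.086 ]
shelf s [ 0.4481 -0.2236] 13.51
shelf t [ 0.4517 -0.2224] 12.5
stand both [0.502  0.2447] 5.06
groove -45 [0.4571 0.2407 0.03  ]
stand s [0.4942 0.2439] 5.63
stand t [0.497  0.2449] 6.64
holder both [0.4532 0.2406] -0.5
holder s [0.4556 0.2371] -2.8
holder t [0.4527 0.2441] 8.71
```

View pics/s1.png

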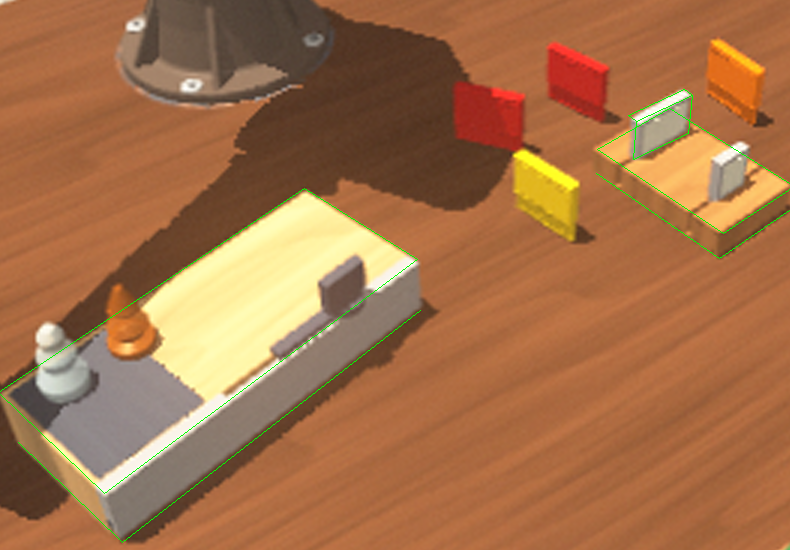

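View pics/t1.png

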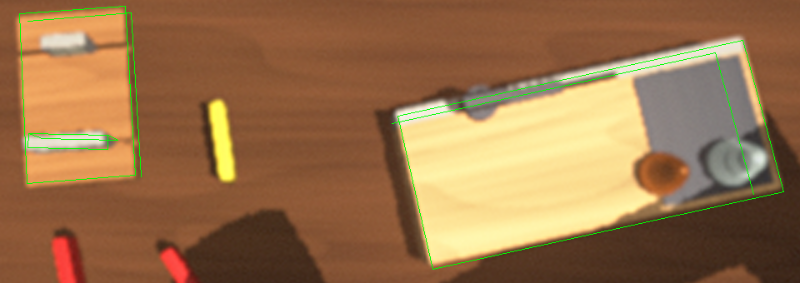

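The overlay shows the stand and holder outlines fitting. In the scene view the shelf's +x top edge has caught the lip's inner edge (line from (415,262) to (105,492)). I refit with that edge modelled, and with the holder constrained to its groove.

```bash
cat > m2.py <<'E'
from fit import *
s=capture('scene');t=capture('top')
sh=segs_of(top(-.07,.07,-.16,.16,.06)+[((.07,-.16,0),(.07,.16,0)),((.07,-.16,0),(.07,-.16,.06)),((.07,.16,0),(.07,.16,.06)),((.0635,-.16,.06),(.0635,-.05,.06))])
S=[3,2,4,5,6,7]; T=[0,1,2,3]
for nm,cams in (('both',[(s,S),(t,T)]),('s',[(s,S)]),('t',[(t,T)])):
    p=fit([.4496,-.2231,.225],sh,cams)
    print(nm,p[:2].round(4),np.degrees(p[2]).round(2),'mouth',place(p,[.06,0,.06])[:2].round(4),'latch',place(p,[.06,.085,.086])[:2].round(4))
    if nm=='both': b=p
for c,k in((s,'s'),(t,'t')):
    for z in (.086,):
        r=regions_of(c,'latch_grip')[0]; print(k,r['pixel'],'pred',proj(c,place(b,[.06,.085,z])).round(1))
im=cv2.resize(s['pixels'],None,fx=5,fy=5,interpolation=cv2.INTER_CUBIC)
it=cv2.resize(t['pixels'],None,fx=5,fy=5,interpolation=cv2.INTER_CUBIC)
w=[.06,-.042,.06],[.06,.042,.06]
for c,i in((s,im),(t,it)):
    for A,B in sh+segs_of(top(.054,.066,.064,.106,.1)+top(.0565,.0635,-.042,.042,.06)):
        q=[tuple(int(round((v+.5)*5-.5)) for v in proj(c,place(b,P))) for P in (A,B)]
        cv2.line(i,*q,(0,255,0),1)
out=np.full((560,800,3),0,np.uint8)
out[:,:400]=cv2.resize(im[950:1510,440:1160],(400,311))[:560] if 0 else cv2.copyMakeBorder(cv2.resize(im[950:1530,440:1170],(400,318)),0,242,0,0,0)
out[:,400:]=cv2.copyMakeBorder(cv2.resize(it[770:1230,1490:2290],(400,230)),0,330,0,0,0)
out[320:560]=cv2.resize(it[800:1040,1500:2300],(800,240))
cv2.imwrite('pics/f2.png',out)
E
python3 m2.py
```

```text
both [ 0.4547 -0.2226] 15.05 mouth [ 0.5126 -0.207 ] latch [ 0.4905 -0.125 ]
s [ 0.4528 -0.2221] 16.23 mouth [ 0.5105 -0.2054] latch [ 0.4867 -0.1237]
t [ 0.4517 -0.222 ] 12.58 mouth [ 0.5102 -0.2089] latch [ 0.4917 -0.1259]
s [202.4, 229.1] pred [204.2 219.4]
t [341.9, 181.3] pred [336.7 180.8]
```

View pics/f2.png

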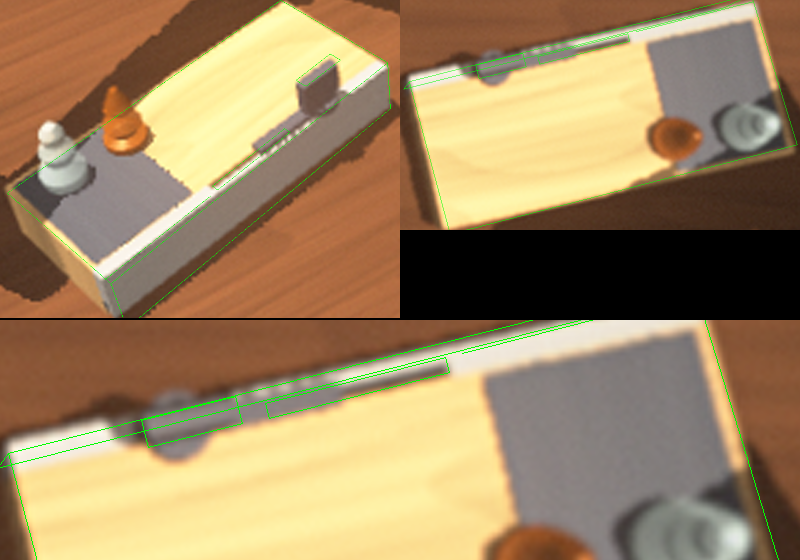

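Request:
jog_arm --moves '[[[-4.03, 3.9, 0], 0, 8.7], [[-4.03, 3.9, 0], 0, 8.7], [[-4.03, 3.9, 0], 0, 8.7], [[-4.03, 3.9, 0], 0, 8.7], [[-4.03, 3.9, 0], 0, 8.7], [[-4.03, 3.9, 0], 0, 8.7], [[-4.03, 3.9, 0], 0, 8.7], [[-4.03, 3.9, 0], 0, 8.7], [[-4.03, 3.9, 0], 0, 8.7], [[-4.03, 3.9, 0], 0, 8.7], [[-4.1, 3.9, 0], 0, 8.7]]'

```text
time_s: 2.58
tcp_pos: [0.4926, -0.1238, 0.227]
eef_rot: [-180.0, 0.1, -165.3]
contact_force: [1.3, -0.3, -0.2]
gripper_width: 0.0872
gripper_force: 0.0
```

Request:
jog_arm --moves '[[[0, 0, 0], -9.77, 8.7], [[0, 0, 0], -9.77, 8.7], [[0, 0, 1], -9.77, 8.7], [[0, 0, 1], -9.77, 8.7], [[0, 0, 1], -9.77, 8.7], [[0, 0, 1], -9.77, 8.7], [[0, 0, 1], -9.77, 8.7], [[0, 0, 1], -9.77, 8.7], [[0, 0, 1], -9.74, 8.7], [[0, 0, 0], 0, 8.7], [[0, 0, 0], 0, 8.7]]'

```text
time_s: 3.95
tcp_pos: [0.492, -0.1257, 0.157]
eef_rot: [-180.0, -0.0, -77.7]
contact_force: [-0.4, 0.3, 0.7]
gripper_width: 0.0867
gripper_force: 0.0
```

Request:
jog_arm --moves '[[[0, 0, 2.5], 0, 5], [[0, 0, 2.5], 0, 5], [[0, 0, 1.5], 0, 5], [[0, 0, 1], 0, 5], [[0, 0, 1], 0, 5], [[0, 0, 0], 0, 5], [[0, 0, 0], 0, 5]]' --newtons 5

```text
time_s: 4.82
tcp_pos: [0.4921, -0.1256, 0.072]
eef_rot: [-180.0, -0.0, -77.4]
contact_force: [-0.1, 0.4, 0.4]
gripper_width: 0.0502
gripper_force: 0.0
```

Request:
jog_arm --moves '[[[0, 0, 0], 0, 2.6], [[0, 0, 0], 0, 2.2], [[0, 0, 0], 0, 1.8], [[0, 0, 0], 0, 1.4], [[0, 0, 0], 0, 1.0], [[0, 0, 0], 0, 0.6], [[0, 0, 0], 0, 0.6]]'

```text
time_s: 5.7
tcp_pos: [0.4902, -0.126, 0.0714]
eef_rot: [179.8, 0.0, -77.5]
contact_force: [-4.7, -0.9, 4.4]
gripper_width: 0.0125
gripper_force: 5.0
```

Request:
jog_arm --moves '[[[0, 0.2, 0], 0, 0.6], [[0, 0, 0], 0, 0.6], [[0, 0, 0], 0, 0.6]]'

```text
time_s: 6.08
tcp_pos: [0.4901, -0.126, 0.0714]
eef_rot: [-180.0, -0.0, -77.4]
contact_force: [2.0, -0.1, -4.2]
gripper_width: 0.0121
gripper_force: 5.0
```

Request:
jog_arm --moves '[[[0, 0, 0], 0, 0.6], [[0, 0, 0], 8, 0.6], [[0, 0, 0], 8, 0.6], [[0, 0, 0], 8, 0.6], [[0, 0, 0], 8, 0.6], [[0, 0, 0], 8, 0.6], [[0, 0, 0], 0, 0.6]]' --newtons 30

```text
time_s: 6.95
tcp_pos: [0.4903, -0.126, 0.0714]
eef_rot: [-180.0, 0.0, -117.4]
contact_force: [3.2, -0.3, -8.1]
gripper_width: 0.0117
gripper_force: 30.0
```

```bash
python3 -c "
from h import *
s=get_state();print(s['moment'].round(3),s['contact_force'].round(1),s['tcp_pos'].round(4),s['eef_rot'].round(2),s['gripper_width'],s['joints'].round(1))"
```

```text
[-0.148 -1.353  0.019] [ 3.2 -0.3 -8.1] [ 0.4903 -0.126   0.0714] [-1.7997e+02  3.0000e-02 -1.1740e+02] 0.011695675025464786 [  7.9  14.  -31.9  -0.  -44.  -35.2]
```

Request:
jog_arm --moves '[[[0, 0, 0], 8, 0.6], [[0, 0, 0], 8, 0.6], [[0, 0, 0], 8, 0.6], [[0, 0, 0], 4, 0.6], [[0, 0, 0], 0, 0.6], [[0, 0, 0], 0, 0.6]]'

```text
time_s: 7.7
tcp_pos: [0.4903, -0.126, 0.0715]
eef_rot: [-180.0, 0.0, -145.2]
contact_force: [5.4, -1.7, -9.9]
gripper_width: 0.0118
gripper_force: 30.0
```

```bash
python3 -c "
from h import *
s=get_state();print(s['moment'].round(3),s['contact_force'].round(1),s['tcp_pos'].round(4),s['eef_rot'].round(2),s['gripper_width'],s['joints'].round(1))"
```

```text
[-0.511 -1.96  -0.152] [ 5.4 -1.7 -9.9] [ 0.4903 -0.126   0.0715] [-1.7998e+02  4.0000e-02 -1.4523e+02] 0.011757175535024287 [  7.8  14.  -31.9   0.  -44.  -63.1]
```

Request:
jog_arm --moves '[[[0, 0, 0], 0, 4], [[0, 0, 0], 0, 6], [[0, 0, 0], 0, 6], [[0, 0, -4], 0, 8.7], [[0, 0, -4], 0, 8.7], [[0, 0, -4], -10, 8.7], [[0, 0, 0], -10, 8.7], [[0, 0, 0], -10, 8.7], [[0, 0, 0], -10, 8.7], [[0, 0, 0], -10, 8.7], [[0, 0, 0], -10, 8.7]]'

```text
time_s: 9.07
tcp_pos: [0.4896, -0.1261, 0.1917]
eef_rot: [180.0, 0.0, -85.1]
contact_force: [-0.2, 0.4, -0.6]
gripper_width: 0.087
gripper_force: 0.0
```

Request:
jog_arm --moves '[[[-5.26, 0.06, 0], 0, 8.7], [[-5.26, 0.06, 0], 0, 8.7], [[-5.26, 0.06, 0], 0, 8.7], [[-5.26, 0.06, 0], 0, 8.7], [[-5.26, 0.06, 0], 0, 8.7], [[-5.26, 0.06, 0], 0, 8.7], [[-5.26, 0.06, 0], 0, 8.7], [[0, 0, 0], 0, 8.7], [[0, 0, 0], 0, 8.7]]'

```text
time_s: 10.2
tcp_pos: [0.456, 0.2405, 0.1914]
eef_rot: [180.0, -0.0, -85.4]
contact_force: [0.3, -0.2, -0.1]
gripper_width: 0.0869
gripper_force: 0.0
```

```bash
python3 - <<'E'
from fit import *
s=capture('scene');t=capture('top')
import pickle;pickle.dump((s,t),open('after_knob.pkl','wb'))
# slot/lip fit now, with the knob gone from the slot
sh=segs_of(top(-.07,.07,-.16,.16,.06)+[((.0565,-.04,.06),(.0565,.04,.06)),((.0635,-.15,.06),(.0635,.06,.06))])
p=fit([.4507,-.222,.218],sh,[(t,[0,1,2,3,5])]);print('t',p[:2].round(4),np.degrees(p[2]).round(2),'mouth',place(p,[.06,0,.06])[:2].round(4),'latch',place(p,[.06,.085,.086])[:2].round(4))
A=cv2.resize(s['pixels'][180:310,85:235],(400,347),interpolation=cv2.INTER_CUBIC)
x=t['pixels'][140:250,285:465];k=400/180
B=cv2.resize(x,(400,244),interpolation=cv2.INTER_CUBIC)
C=cv2.resize(s['pixels'][110:220,255:365],(400,400)[:2],interpolation=cv2.INTER_CUBIC)[:200]
im=np.zeros((600,800,3),np.uint8);im[:347,:400]=A;im[:244,400:]=B
im[350:600,:400]=cv2.resize(t['pixels'][135:225,120:264],(400,250),interpolation=cv2.INTER_CUBIC)
im[250:600,400:]=cv2.resize(s['pixels'][110:215,245:365],(400,350),interpolation=cv2.INTER_CUBIC)
cv2.imwrite('pics/k3.png',im)
E
```

```text
t [ 0.4556 -0.2238] 13.24 mouth [ 0.514  -0.2101] latch [ 0.4946 -0.1273]
```

View pics/k3.png

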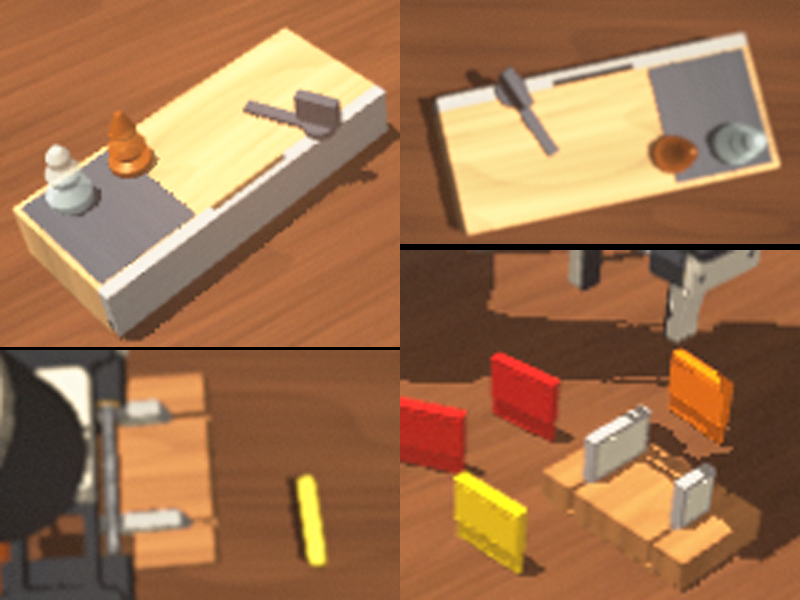

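The mosaic shows the tongue swung clear of the slot to the robot's side (top view slot at about (354–390, 176–170)). The figures are untouched, and the white wide holder stands under the gripper in the near groove. I go down on the holder while measuring the slot precisely from the saved pictures.

```bash
cat > slot.py <<'E'
from fit import *
import pickle
s,t=pickle.load(open('after_knob.pkl','rb'))
pose=np.array([.4517,-.222,np.radians(12.55)])
def prof(c,y,xs,ch):
    P=np.array([proj(c,place(pose,[x,y,.06])) for x in xs],np.float32)
    im=c['pixels'].astype(np.float32)
    im=im.min(axis=2) if ch=='min' else im[:,:,ch]
    return cv2.remap(im,P[:,0].reshape(1,-1),P[:,1].reshape(1,-1),cv2.INTER_LINEAR).ravel()
def edge(v,xs,sign,lo,hi):
    g=sign*np.gradient(cv2.GaussianBlur(v.reshape(1,-1),(0,0),4).ravel())
    m=(xs>=lo)&(xs<=hi); g=np.where(m,g,0); g=np.maximum(g,0); i=g.argmax()
    w=g*(abs(xs-xs[i])<.003); return (w*xs).sum()/w.sum()
xs=np.arange(.035,.09,.00025)
def line(ys,es,n):
    ys,es=np.array(ys),np.array(es)
    k=np.ones(len(ys),bool)
    for _ in range(8):
        a=np.polyfit(ys[k],es[k],1); r=es-np.polyval(a,ys); k=abs(r)<max(.0008,1.5*r[k].std())
    print(n,'at y=0 %.4f'%a[1],'slope deg %.2f'%np.degrees(np.arctan(a[0])),k.sum(),len(ys),'rms %.4f'%r[k].std())
ys=np.r_[np.arange(-.15,-.055,.004),np.arange(.115,.15,.004)]
for c,n in((t,'t'),(s,'s')):
    line(ys,[edge(prof(c,y,xs,0),xs,1,.05,.072) for y in ys],n+' inner lip(.0635)')
    if n=='t':
        yy=np.r_[np.arange(-.15,.06,.004),np.arange(.115,.15,.004)]
        line(yy,[edge(prof(c,y,xs,0),xs,-1,.062,.08) for y in yy],'t outer lip(.07)')
    yy=np.arange(-.036,.037,.003)
    line(yy,[edge(prof(c,y,xs,2),xs,-1,.045,.068) for y in yy],n+' slot near edge(.0565)')
    line(yy,[edge(prof(c,y,xs,0),xs,1,.054,.072) for y in yy],n+' slot far edge(.0635)')
    # slot ends along y
    Y=np.arange(-.07,.065,.0005); v=np.array([prof(c,y,np.arange(.057,.0635,.001),2).min() for y in Y])
    print(n,'dark y range',Y[v<(v.min()+np.median(np.sort(v)[-40:]))/2][[0,-1]])
    X=np.arange(-.09,-.05,.00025)
E
python3 slot.py
```

```text
t inner lip(.0635) at y=0 0.0580 slope deg -0.33 33 33 rms 0.0002
t outer lip(.07) at y=0 0.0726 slope deg -0.41 62 62 rms 0.0002
t slot near edge(.0565) at y=0 0.0593 slope deg -0.58 25 25 rms 0.0001
t slot far edge(.0635) at y=0 0.0646 slope deg -0.55 25 25 rms 0.0001
t dark y range [-0.04    0.0415]
s inner lip(.0635) at y=0 0.0567 slope deg -0.31 33 33 rms 0.0003
s slot near edge(.0565) at y=0 0.0581 slope deg -0.45 25 25 rms 0.0002
s slot far edge(.0635) at y=0 0.0636 slope deg -0.49 25 25 rms 0.0002
s dark y range [-0.0415  0.0395]
```

Request:
jog_arm --moves '[[[0, 0, 3.5], 0, 8.7], [[0, 0, 3.5], 0, 7], [[0, 0, 3], 0, 5], [[0, 0, 2], 0, 5], [[0, 0, 1.2], 0, 5], [[0, 0, 1.2], 0, 4], [[0, 0, 0], 0, 4]]' --newtons 5

```text
time_s: 11.18
tcp_pos: [0.4562, 0.2401, 0.0471]
eef_rot: [180.0, -0.0, -85.5]
contact_force: [0.5, -0.4, 0.9]
gripper_width: 0.041
gripper_force: 0.0
```

Request:
jog_arm --moves '[[[0, 0, 0.9], 0, 3.5], [[0, 0, 0], 0, 2.8], [[0, 0, 0], 0, 2.2], [[0, 0, 0], 0, 1.8], [[0, 0, 0], 0, 1.4], [[0, 0, 0], 0, 0.8], [[0, 0, 0], 0, 0.6], [[0, 0, 0], 0, 0.6]]' --newtons 5

```text
time_s: 12.18
tcp_pos: [0.4548, 0.2403, 0.0387]
eef_rot: [179.9, -0.0, -85.5]
contact_force: [-9.8, 2.5, 6.9]
gripper_width: 0.015
gripper_force: 5.3
```

```bash
python3 -c "
from h import *
s=get_state();print(s['moment'].round(3),s['contact_force'].round(1),s['tcp_pos'].round(4),s['eef_rot'].round(2),s['gripper_width'])"
```

```text
[0.747 4.007 0.055] [-9.8  2.5  6.9] [0.4548 0.2403 0.0387] [ 1.7987e+02 -3.0000e-02 -8.5470e+01] 0.01499279982796084
```

Request:
jog_arm --moves '[[[0, 0.3, 0], 0, 0.6], [[0, 0, 0], 0, 0.6], [[0, 0, 0], 0, 0.6]]'

```text
time_s: 12.55
tcp_pos: [0.4526, 0.24, 0.0384]
eef_rot: [179.9, -0.0, -85.5]
contact_force: [-6.2, 0.9, 2.1]
gripper_width: 0.0126
gripper_force: 5.0
```

```bash
python3 -c "
from h import *
s=get_state();print(s['moment'].round(3),s['contact_force'].round(1),s['tcp_pos'].round(4),s['eef_rot'].round(2),s['gripper_width'])"
```

```text
[0.342 2.52  0.113] [-6.2  0.9  2.1] [0.4526 0.24   0.0384] [ 1.7992e+02 -4.0000e-02 -8.5450e+01] 0.012611100998804657
```

Request:
jog_arm --moves '[[[0, 0.15, 0], 0, 0.6], [[0, 0, 0], 0, 0.6], [[0, 0, 0], 0, 0.6]]'

```text
time_s: 12.92
tcp_pos: [0.4519, 0.2401, 0.0385]
eef_rot: [180.0, -0.0, -85.4]
contact_force: [-1.4, -0.7, -0.9]
gripper_width: 0.0121
gripper_force: 5.0
```

```bash
python3 -c "
from h import *
s=get_state();print(s['moment'].round(3),s['contact_force'].round(1),s['tcp_pos'].round(4),s['eef_rot'].round(2),s['gripper_width'])"
```

```text
[-0.231  0.858  0.146] [-1.4 -0.7 -0.9] [0.4519 0.2401 0.0385] [ 1.7999e+02 -1.0000e-02 -8.5450e+01] 0.012075124842515828
```

Request:
jog_arm --moves '[[[0, 0, 0], -0.8, 0.6], [[0, 0, 0], 0, 0.6], [[0, 0, 0], 0, 0.6], [[0, 0, -0.5], 0, 0.6], [[0, 0, -1], 0, 0.6], [[0, 0, -1], 0, 0.6], [[0, 0, -2], 0, 0.6], [[0, 0, -3], 0, 0.6], [[0, 0, -3], 0, 0.6], [[0, 0, -3], 0, 0.6], [[0, 0, 0], 0, 0.6]]' --newtons 50

```text
time_s: 14.3
tcp_pos: [0.4532, 0.2414, 0.1769]
eef_rot: [-179.7, 0.2, -84.6]
contact_force: [-0.4, -0.1, -0.6]
gripper_width: 0.0119
gripper_force: 50.0
```

```bash
python3 - <<'E'
from h import *
s=get_state();print(s['moment'].round(3),s['contact_force'].round(1),s['tcp_pos'].round(4),s['eef_rot'].round(2),s['gripper_width'])
c=capture('scene')
for t in ('wide_holder_mid','small_holder_mid'):
  for r in regions_of(c,t)[:3]:
    ys,xs=np.nonzero(r['pixels']);print(t,round(r['confidence'],2),np.round(r['pixel']),xs.min(),xs.max(),ys.min(),ys.max())
T=s['tcp_pos'];y=np.radians(s['eef_rot'][2])
print('pred mid',proj(c,T+[0,0,.0145]).round(1))
E
```

```text
[0.082 0.132 0.013] [-0.4 -0.1 -0.6] [0.4532 0.2414 0.1769] [-179.73    0.22  -84.62] 0.011933935998799064
wide_holder_mid 0.79 [335. 153.] 325 344 140 166
wide_holder_mid 0.72 [282. 156.] 273 292 141 166
wide_holder_mid 0.67 [255. 167.] 242 264 154 176
small_holder_mid 0.5 [333. 186.] 326 339 174 194
pred mid [313.2 126. ]
```

Request:
jog_arm --moves '[[[4, -0.1, 0], 0, 0.6], [[5, -0.15, 0], 0, 0.6], [[5, -0.15, 0], 0, 0.6], [[5, -0.15, 0], 0, 0.6], [[5, -0.15, 0], 0, 0.6], [[5, -0.15, 0], 0, 0.6], [[5, -0.2, 0], 0, 0.6], [[5, -0.2, 0], 0, 0.6], [[4, -0.15, 0], 0, 0.6], [[2.35, 0.05, 0], 0, 0.6], [[0, 0, 1], -7.6, 0.6], [[0, 0, 1], 0, 0.6]]'

```text
time_s: 15.95
tcp_pos: [0.507, -0.2103, 0.1521]
eef_rot: [179.9, 0.0, -77.1]
contact_force: [0.8, 0.1, -0.8]
gripper_width: 0.0121
gripper_force: 50.0
```

Request:
jog_arm --moves '[[[0, 0, 1.4], 0, 0.6], [[0, 0, 1.4], 0, 0.6], [[0, 0, 0], 0, 0.6], [[0, 0, 0], 0, 0.6]]'

```text
time_s: 16.45
tcp_pos: [0.508, -0.2099, 0.1258]
eef_rot: [-180.0, -0.0, -77.0]
contact_force: [1.2, -0.4, -0.3]
gripper_width: 0.0119
gripper_force: 50.0
```

```bash
python3 - <<'E'
from h import *
import pickle
st=get_state();print(st['contact_force'].round(1),st['tcp_pos'].round(4),st['eef_rot'].round(2),st['gripper_width'])
s=capture('scene');t=capture('top');pickle.dump((s,t,st),open('above.pkl','wb'))
x,y,z=st['tcp_pos'];f=z-.008
im=s['pixels'].copy()
k=5;u0,v0=110,150
A=cv2.resize(s['pixels'][v0:v0+110,u0:u0+150],None,fx=k,fy=k,interpolation=cv2.INTER_CUBIC)
yaw=np.radians(13)
def W(a,b,zz): return [x+np.cos(yaw)*a-np.sin(yaw)*b,y+np.sin(yaw)*a+np.cos(yaw)*b,zz]
def P(p): return tuple(int(round((q+.5)*k-.5)) for q in proj(s,p)-[u0,v0])
for a,b in (((.006,-.035),(.006,.035)),):
    for z1 in (f,f+.045): cv2.line(A,P(W(*a,z1)),P(W(*b,z1)),(0,255,0),1)
    for q in (a,b): cv2.line(A,P(W(*q,f)),P(W(*q,f+.045)),(0,255,0),1)
for q in (-.035,.035): cv2.line(A,P(W(.002,q,f)),P(W(.002,q,f-.022)),(255,255,0),1)
cv2.line(A,P(W(.002,-.035,f-.022)),P(W(.002,.035,f-.022)),(255,255,0),1)
cv2.imwrite('pics/a4.png',A)
E
```

```text
[ 1.2 -0.4 -0.3] [ 0.508  -0.2099  0.1258] [-1.7999e+02 -1.0000e-02 -7.7040e+01] 0.011857431514554524
```

View pics/a4.png

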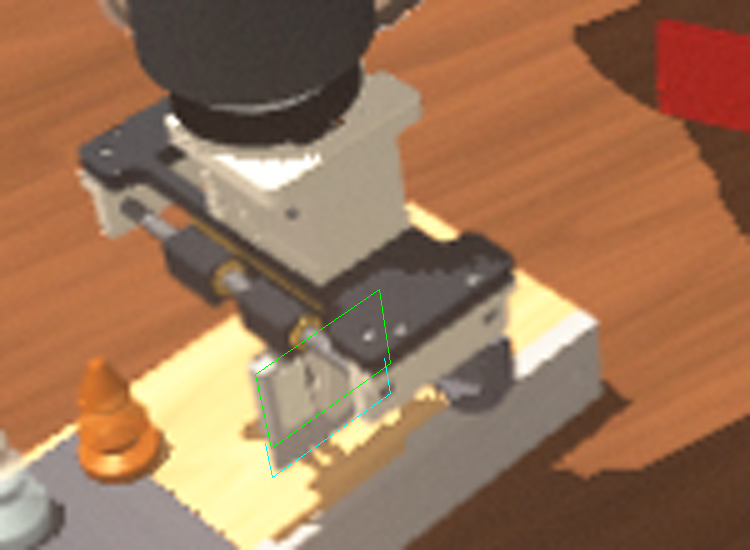

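Request:
jog_arm --moves '[[[0, -0.15, 0], 0, 0.6], [[0, 0, 1], 0, 0.6], [[0, 0, 1], 0, 0.6], [[0, 0, 0.7], 0, 0.6], [[0, 0, 0], 0, 0.6], [[0, 0, 0], 0, 0.6]]'

```text
time_s: 17.3
tcp_pos: [0.5093, -0.2097, 0.0986]
eef_rot: [180.0, -0.0, -77.0]
contact_force: [0.1, -0.2, -0.1]
gripper_width: 0.0117
gripper_force: 50.0
```

Request:
jog_arm --moves '[[[0, 0, 0.4], 0, 0.6], [[0, 0, 0.3], 0, 0.6], [[0, 0, 0.3], 0, 0.6], [[0, 0, 0.2], 0, 0.6], [[0, 0, 0], 0, 0.6], [[0, 0, 0], 0, 0.6]]'

```text
time_s: 18.05
tcp_pos: [0.5092, -0.2096, 0.0866]
eef_rot: [-180.0, -0.0, -77.0]
contact_force: [-0.1, -0.6, -0.2]
gripper_width: 0.0117
gripper_force: 50.0
```

Request:
jog_arm --moves '[[[0, 0, 0.3], 0, 0.6], [[0, 0, 0.3], 0, 0.6], [[0, 0, 0.2], 0, 0.6], [[0, 0, 0], 0, 0.6], [[0, 0, 0], 0, 0.6]]'

```text
time_s: 18.68
tcp_pos: [0.5092, -0.2097, 0.0786]
eef_rot: [180.0, -0.0, -77.0]
contact_force: [-0.2, -0.1, -0.3]
gripper_width: 0.0119
gripper_force: 50.0
```

In the slot with no side force. Next I press onto the seat.

Request:
jog_arm --moves '[[[0, 0, 0.2], 0, 0.6], [[0, 0, 0.2], 0, 0.6], [[0, 0, 0.1], 0, 0.6], [[0, 0, 0], 0, 0.6], [[0, 0, 0], 0, 0.6]]' --newtons 58

```text
time_s: 19.3
tcp_pos: [0.5093, -0.2097, 0.0738]
eef_rot: [-180.0, -0.0, -77.0]
contact_force: [-0.1, 0.5, 3.6]
gripper_width: 0.0115
gripper_force: 58.0
```

Request:
jog_arm --moves '[[[0, 0, 0.2], 0, 0.6], [[0, 0, 0.2], 0, 0.6], [[0, 0, 0.1], 0, 0.6], [[0, 0, 0], 0, 0.6], [[0, 0, 0], 0, 0.6]]'

```text
time_s: 19.92
tcp_pos: [0.5093, -0.2097, 0.0687]
eef_rot: [-180.0, -0.0, -77.0]
contact_force: [-0.9, 1.1, 6.3]
gripper_width: 0.0116
gripper_force: 58.0
```

Request:
jog_arm --moves '[[[0, 0, 0.1], 0, 0.6], [[0, 0, 0.1], 0, 0.6], [[0, 0, 0], 0, 0.6], [[0, 0, 0], 0, 0.6]]'

```text
time_s: 20.42
tcp_pos: [0.5094, -0.2097, 0.0682]
eef_rot: [-180.0, -0.0, -77.0]
contact_force: [-6.7, 5.2, 20.5]
gripper_width: 0.0114
gripper_force: 58.0
```

```bash
python3 - <<'E'
from h import *
st=get_state();print(st['contact_force'].round(1),st['moment'].round(2),st['tcp_pos'].round(4),st['eef_rot'].round(2),st['gripper_width'])
s=capture('scene');t=capture('top')
A=cv2.resize(s['pixels'][165:305,85:235],(600,560),interpolation=cv2.INTER_CUBIC)
B=cv2.resize(s['pixels'][140:220,280:360],(190,190),interpolation=cv2.INTER_CUBIC)
im=np.zeros((560,790,3),np.uint8);im[:,:600]=A;im[:190,600:]=B
im[200:350,600:]=cv2.resize(t['pixels'][150:250,380:470],(190,150))
cv2.imwrite('pics/e5.png',im)
E
```

```text
[-6.7  5.2 20.5] [ 1.68  2.37 -0.07] [ 0.5094 -0.2097  0.0682] [-1.7996e+02 -4.0000e-02 -7.7000e+01] 0.011396352825216177
```

View pics/e5.png

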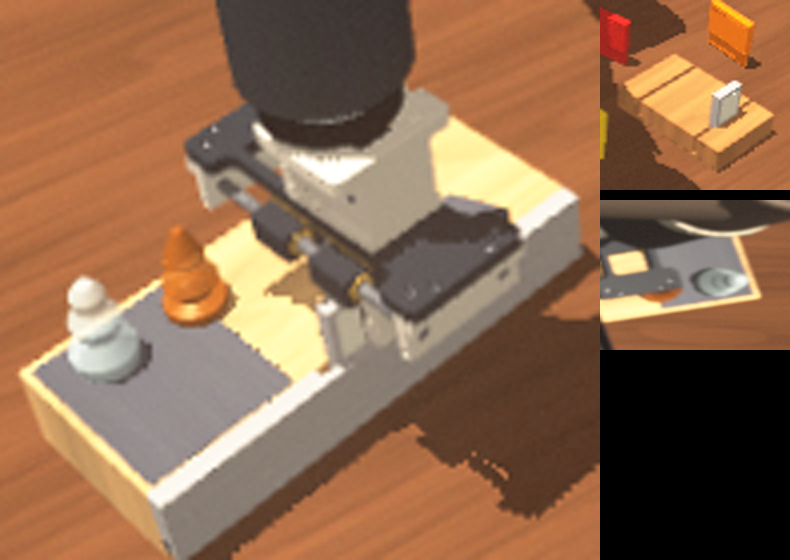

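The frame sits on the lip and beam edge near (345,355), the figures stand where they were, and the small holder is still in its groove. One short hold to check the push is steady, then I hand in.

Request:
jog_arm --moves '[[[0, 0, 0], 0, 0.6], [[0, 0, 0], 0, 0.6], [[0, 0, 0], 0, 0.6], [[0, 0, 0], 0, 0.6]]'

```text
time_s: 21.02
tcp_pos: [0.5094, -0.2097, 0.0682]
eef_rot: [-180.0, -0.0, -77.0]
contact_force: [-5.5, 4.7, 20.4]
gripper_width: 0.0119
gripper_force: 58.0
```

```bash
python3 -c "
from plant import close_job
print(close_job())"
```

```text
the job is handed in; nothing more can be done
None
```

I turned the knob clear of the slot, then pressed the wide label holder down until it bottomed out at the expected flush height. I handed the job in at about 21 s, still holding it there with a steady push of about 20 N; the glass figures and small holder looked undisturbed in the last picture.

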